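# Find the burnishing wheel with the worn bearing

## Task

One of the two wooden burnishing wheels has a worn bearing. Feel both for play, the left-hand wheel first and then the right-hand one (left and right as the robot sees them, facing the bench): for each, push gently against the side near the top of the rim until the wheel is over to the left as far as it will go, then over to the right as far as it will go. Then take the wheel that wobbles out of drive by pushing its red clutch lever fully over, away from the robot; leave the other wheel's lever as it is, and disturb nothing else on the bench.

Things in the scene. Friction and masses are not known exactly. Their poses are not given: they have to be found in the camera images.
- stand_a: Green stand fixed to the table, carrying an upright wooden wheel; the two look alike, and which is on the left varies. Origin: on the table under the wheel's centre; x away from the robot in the wheel's plane, y left along the axle, z up; yaw up to 0.25 rad. Base plate 20 mm thick, x -85..85, y -140..85 mm. Two uprights with bearing housings at y 30..54 and -54..-30 mm reach z 133 mm.
- wheel_a: Grooved wooden wheel of stand_a: 150 mm across, 32 mm thick, 0.4 kg. Origin at its hub centre, 110 mm above the table; it spins freely about its own y (the axle).
- rim_a (a point): Centre of the top of the rim of the wooden wheel of stand_a, 75 mm above its hub centre; moves as the wheel rocks. The wheel's flat sides are 16 mm either side of it along the stand's y; the rim's top is 185 mm above the table.
- rock_a (a joint): Side rocking of the wheel of stand_a about the stand's x through the hub, rad: 0 upright (starts within 0.006), + = top to the left (stand's +y), - = to the right. Rubs lightly (1.5 N at the rim), stays where left, ends on firm, slightly springy stops. A sound bearing stops at about 0.02 either way (1.5 mm at the rim), a worn one at 0.11 (8 mm).
- lever_a (a joint): Red clutch lever of stand_a, rad: 0 = leaning towards the robot (in drive; starts at 0 to 0.1), grows as it is pushed away from the robot along the stand's +x, 1.0 = fully over at its stop. Takes about 1 N, stays where left. Pivot at x 20, y -105, z 42 mm in the stand's frame, axis along its y; rod 10 mm thick, ball centre 90 mm from the pivot.
- lever_a_tip (a point): Centre of the red ball (26 mm across) on the clutch lever of stand_a; about 121 mm above the table at either end of its swing and 132 mm midway.
- stand_b: Green stand fixed to the table, carrying an upright wooden wheel; the two look alike, and which is on the left varies. Origin: on the table under the wheel's centre; x away from the robot in the wheel's plane, y left along the axle, z up; yaw up to 0.25 rad. Base plate 20 mm thick, x -85..85, y -140..85 mm. Two uprights with bearing housings at y 30..54 and -54..-30 mm reach z 133 mm.
- wheel_b: Grooved wooden wheel of stand_b: 150 mm across, 32 mm thick, 0.4 kg. Origin at its hub centre, 110 mm above the table; it spins freely about its own y (the axle).
- rim_b (a point): Centre of the top of the rim of the wooden wheel of stand_b, 75 mm above its hub centre; moves as the wheel rocks. The wheel's flat sides are 16 mm either side of it along the stand's y; the rim's top is 185 mm above the table.
- rock_b (a joint): Side rocking of the wheel of stand_b about the stand's x through the hub, rad: 0 upright (starts within 0.006), + = top to the left (stand's +y), - = to the right. Rubs lightly (1.5 N at the rim), stays where left, ends on firm, slightly springy stops. A sound bearing stops at about 0.02 either way (1.5 mm at the rim), a worn one at 0.11 (8 mm).
- lever_b (a joint): Red clutch lever of stand_b, rad: 0 = leaning towards the robot (in drive; starts at 0 to 0.1), grows as it is pushed away from the robot along the stand's +x, 1.0 = fully over at its stop. Takes about 1 N, stays where left. Pivot at x 20, y -105, z 42 mm in the stand's frame, axis along its y; rod 10 mm thick, ball centre 90 mm from the pivot.
- lever_b_tip (a point): Centre of the red ball (26 mm across) on the clutch lever of stand_b; about 121 mm above the table at either end of its swing and 132 mm midway.
- tin_a: Brass-coloured wax tin, 44 mm across, 24 mm high, on the front left corner of stand_a's base plate. Bystander; origin at the centre of its underside.
- tin_b: Brass-coloured wax tin, 44 mm across, 24 mm high, on the front left corner of stand_b's base plate. Bystander; origin at the centre of its underside.
- glue_bottle: White bottle with a blue label, 64 mm across, 170 mm high, in front of the stands on the left. Bystander; origin at the centre of its underside.
- dye_jar: Amber glass jar with a black cap, 60 mm across, 85 mm high, behind the stands. Bystander; origin at the centre of its underside.
- brush: Flat brush, 160 mm long, lying behind the stands. Bystander; origin at the centre of its underside (of its length at table height).
- hammer: Hammer, 260 mm long, lying to the left of the stands. Bystander; origin at the centre of its underside (of its length at table height).
- mug: Blue mug, 76 mm across, 85 mm high, to the right of the stands. Bystander; origin at the centre of its underside.

How it is judged:
By the outcome, as a careful person would: the job done as asked, in the order asked, and still so for the second after the job is handed in, with the robot touching nothing.
It also fails if it takes over 72 s, if anything falls off the work surface, if the arm or the gripper's body presses on something with over 40 N, if the wrist force passes 120 N, or if a joint passes its speed limit or range.

## Robot

A 6-joint arm with a two-finger parallel gripper is mounted at the origin on the work surface. World frame = base frame: x ahead of the robot, y to its left, z up, the work surface at z = 0. Lengths are in m, angles in degrees, forces in N, time in s.
With the tool pointing down it reaches from about 0.275 to 0.725 m from the base axis. Payload 5.6 kg.
Tool frame: the origin (TCP) lies at the very end of the fingers, on their centre line; the grasp point (between the pads) lies 19 mm behind it; z points along the fingers, y is the direction in which the jaws open and shut (so a half turn about z gives the same grasp; the last joint's range is limited). The gripper opens to 85 mm and grips with 20 to 120 N. Pads are 22 mm wide; open, the fingers measure 114 mm over their backs; the gripper's body (76 mm by 85 mm) begins 54 mm behind the grasp point. The pads swing forward as they close: fully open they stand 13 mm farther back than shut.
Start: joints at [-59.496, 14.616, 6.199, 0, -81.583, -16.306], TCP at [0.135, -0.533, 0.231] pointing down, gripper open.
Joint ranges: [-168.99, 168.99], [-69.2, 112.95], [-62.41, 85.93], [-164.36, 98.24], [-168.68, -3.75], [-174.98, 174.98]. Speed limits (degrees/s): [147.25, 147.25, 180, 180, 180, 180].

## Interface

Orientations are given as [roll, pitch, yaw] about the fixed x, y, z axes, in that order (R = Rz(yaw) Ry(pitch) Rx(roll)).
In Python, from cell import * gives the robot as it stands.
- The arm moves only by the tool move_arm, never from a script. Its argument "deltas" is a list of rows, each a list of 3 entries, a list of its own where there are three numbers: the finger opening in cm, from 0 to 8.54, then the shift along the tool's x, y, z in cm, then the turn, a rotation vector about the tool's x, y, z in rad. A call has 1 to 5 rows; each row shifts and turns the commanded pose from where the row before left it, along the tool's axes as they then stand; what a row does not reach is not made up. A row lasts 1/8 s, in which the tool goes at most 62.5 mm and 10.7 degrees, less where a joint would pass 70% of its speed; a pose out of reach is approached as far as the arm can. A call with a gripper value outside its range is refused whole. The fingers move at their own pace and stop on an object; "newtons" is the grip in N (left out, the last holds). Time passes only in rows, so rows that do not move let the fingers close. It gives the time, the measured TCP pose, the force and the opening at its end, in the units of the state.
- sense(): the state, without advancing time (a new reading comes with each control period).
- snapshot(name): name is "scene" or "top" or "wrist"; returns the picture (400x640x3 uint8, red, green, blue); there is no depth.
- camera_params(name): a dict with "camera_matrix" (3x3 intrinsics, pixels), "rvec" (rotation vector, rad) and "tvec" (3), from world to camera coordinates, as OpenCV has them; the wrist camera has in their place "mount" (4x4, takes a point from camera to tool coordinates, whose origin is the TCP and whose axes are the flange's). Camera axes: x right, y down, z forward; pixel columns grow to the right and rows downward; lengths in m; the calibration is good to about 2 mm. A picture is of the moment at which its call begins: read the wrist's pose just before it. camera_params takes no time and is no camera call.
- finish_job(): hands the job in, once; it reports no verdict.
The state is a dict: "time_s": time; "qpos": joint angles; "joint_velocities": joint speeds; "joint_torque": joint torques, N m; "position": TCP position; "orientation": TCP orientation; "contact_force": force on the tool from outside, world axes, zero at the start; "wrist_torque": the same for the moment, N m; "opening": opening from 0.0 (shut) to 1.0 (fully open).
Only numpy, scipy, OpenCV 4.12 (cv2) and the standard library are available. Lean on these libraries where they do the work, as an engineer would, in place of code of your own. Each camera call takes 0.05 s, during which the arm holds its last target.

## Working session

There is one attempt and no reset: what is moved stays moved. The work goes in short steps, Python scripts to look and compute and a tool call to move; the robot and the scene stay as the last step left them, time stands still between calls to the robot, and variables do not carry over. Pictures are saved under pics/ and viewed, and the job is handed in when it is done.

Besides the shell and the picture viewer there is one more tool, called after ">>>" by a JSON object that holds its "op" and its "data". move_arm: Moves the arm, as the interface text tells. Its arguments: {"type":"object","properties":{"deltas":{"type":"array"},"newtons":{"type":"number"}},"required":["deltas"]}

```bash
mkdir -p pics; ls; python3 - <<'E'
from cell import *
import cv2
print(sense())
for n in ["scene","top"]:
    cv2.imwrite(f"pics/{n}0.png",snapshot(n)[:,:,::-1])
for n in ["scene","top","wrist"]: print(n,camera_params(n))
E
```

```text
pics
{'time_s': 0.0, 'qpos': array([-5.94945927e+01,  1.46522592e+01,  6.13173138e+00, -2.98697769e-02,
       -8.15831250e+01, -1.63037383e+01]), 'joint_velocities': array([ 0.07736779, -0.08175521, -0.08682199, -0.00052928,  0.01335813,
       -0.04208646]), 'joint_torque': array([ 9.13411513e-04, -3.86636853e+01,  2.37941837e+01,  5.36519766e+00,
       -6.21458486e-03,  6.14634837e-05]), 'position': array([ 0.13486223, -0.53269804,  0.23040325]), 'orientation': array([ 1.79892222e+02, -7.46484289e-04, -1.65802729e+02]), 'contact_force': array([-0.25414736,  0.32305497, -0.38745885]), 'wrist_torque': array([-0.02894091,  0.00127235,  0.03016321]), 'opening': 1.0010119310236387}
scene {'camera_matrix': array([[426.3973186 ,   0.        , 315.30468792],
       [  0.        , 426.3973186 , 197.89659928],
       [  0.        ,   0.        ,   1.        ]]), 'rvec': array([ 0.94767353,  2.30201595, -1.20854097]), 'tvec': array([ 0.38704757, -0.11053369,  1.58574703])}
top {'camera_matrix': array([[415.51938968,   0.        , 319.2198406 ],
       [  0.        , 415.51938968, 208.22655401],
       [  0.        ,   0.        ,   1.        ]]), 'rvec': array([ 2.16244365, -2.19095924,  0.12586455]), 'tvec': array([-0.00751738,  0.54638374,  1.29142581])}
wrist {'camera_matrix': array([[279.57618073,   0.        , 323.17406497],
       [  0.        , 279.57618073, 200.02003489],
       [  0.        ,   0.        ,   1.        ]]), 'mount': array([[-8.37048283e-04, -9.60526180e-01, -2.78188347e-01,
         7.06897579e-02],
       [ 9.99999481e-01, -9.65441733e-04,  3.24543469e-04,
         1.19562798e-03],
       [-5.80307139e-04, -2.78187931e-01,  9.60526490e-01,
        -1.43385695e-01],
       [ 0.00000000e+00,  0.00000000e+00,  0.00000000e+00,
         1.00000000e+00]])}
```

View pics/scene0.png

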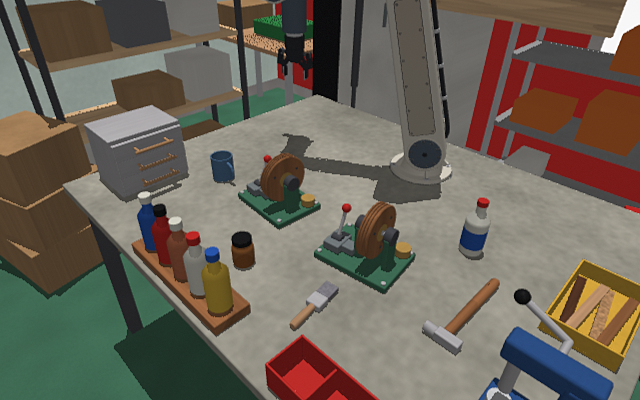

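View pics/top0.png

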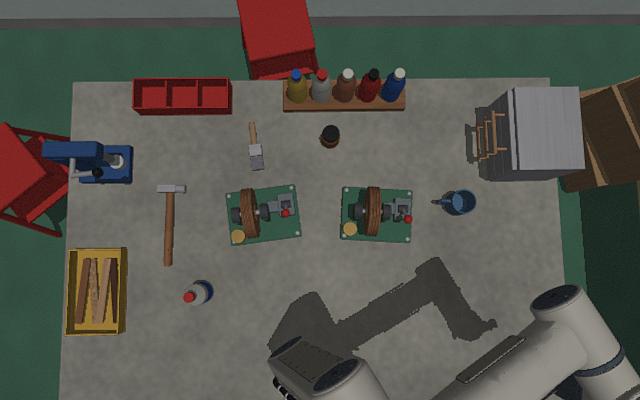

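The top view shows the left stand around (264,215) with its ball at (285,212), and the right stand around (376,214) with its ball at (408,219). I'll zoom in to measure.

```bash
python3 - <<'E'
import cv2
t=cv2.imread("pics/top0.png"); s=cv2.imread("pics/scene0.png")
a=cv2.resize(t[170:260,215:425],None,fx=3.8,fy=3.8,interpolation=cv2.INTER_CUBIC); cv2.imwrite("pics/topz.png",a)
a=cv2.resize(s[140:300,225:425],None,fx=3.7,fy=3.7,interpolation=cv2.INTER_CUBIC); cv2.imwrite("pics/scenez.png",a)
E
```

```text
(no output)
```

View pics/topz.png

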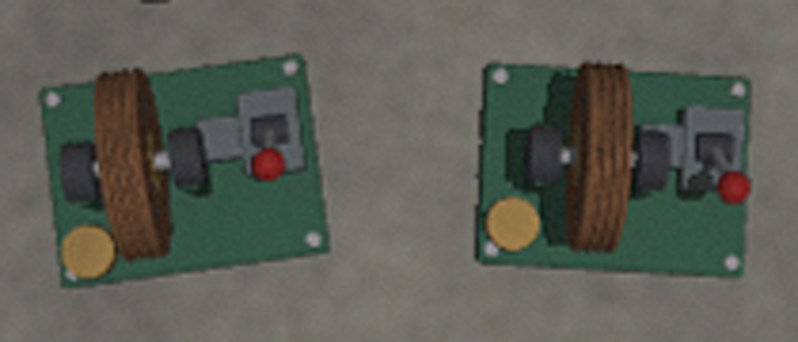

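View pics/scenez.png

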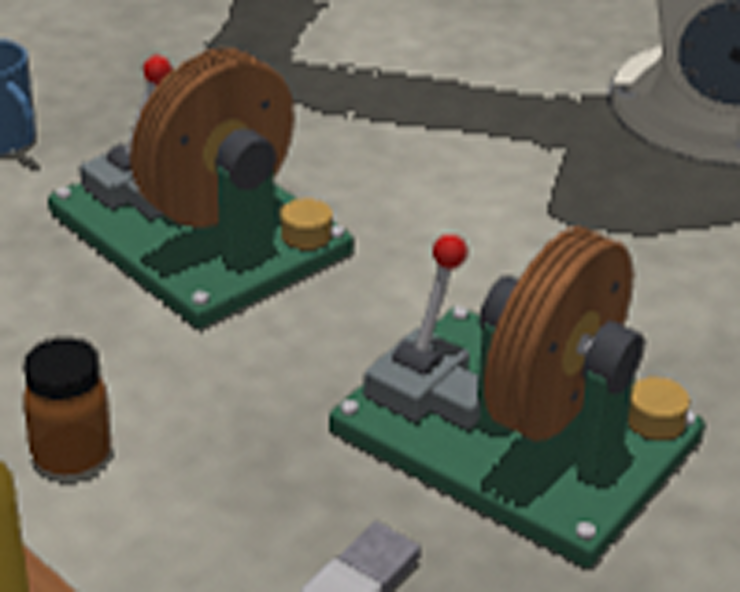

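```bash
cat > h.py <<'E'
import numpy as np, cv2
from cell import *
from scipy.optimize import least_squares
from scipy.spatial.transform import Rotation as R
def proj(name,P):
    c=camera_params(name)
    return cv2.projectPoints(np.atleast_2d(np.array(P,float)),c["rvec"],c["tvec"],c["camera_matrix"],None)[0][:,0]
def tri(obs):
    Ps=[];x=[]
    for n,uv in obs:
        c=camera_params(n);Ps.append(c["camera_matrix"]@np.c_[cv2.Rodrigues(c["rvec"])[0],c["tvec"]]);x.append(np.array(uv,float).reshape(2,1))
    X=cv2.triangulatePoints(Ps[0],Ps[1],x[0],x[1])[:,0];return X[:3]/X[3]
def w(p,P): # stand pose -> world
    P=np.atleast_2d(P);c,s=np.cos(p[2]),np.sin(p[2])
    return np.c_[p[0]+c*P[:,0]-s*P[:,1],p[1]+s*P[:,0]+c*P[:,1],P[:,2]]
E
python3 - <<'E'
from h import *
tz=lambda z:(np.array(z)+.5)/3.8-.5+np.array([215,170])
sz=lambda z:(np.array(z)+.5)/3.7-.5+np.array([225,140])
C=dict(FL=[.085,.085,.02],FR=[.085,-.14,.02],NR=[-.085,-.14,.02],NL=[-.085,.085,.02])
O={"left":(dict(FL=(41,89),FR=(300,56),NR=(327,249),NL=(64,285)),dict(NL=(703,425),FL=(588,555),FR=(331,418))),
"right":(dict(FL=(486,65),FR=(749,79),NR=(743,274),NL=(479,262)),dict(NL=(353,243),FL=(200,318),FR=(50,203)))}
top=cv2.imread("pics/top0.png").astype(int);sc=cv2.imread("pics/scene0.png").astype(int)
def red(im,u0,u1,v0,v1):
    m=(im[:,:,2]>110)&(im[:,:,1]<60)&(im[:,:,0]<60);v,u=np.nonzero(m[v0:v1,u0:u1]);return np.array([u.mean()+u0,v.mean()+v0]),len(u)
B={"left":(red(top,270,300,200,225),red(sc,335,360,195,220)),"right":(red(top,395,420,205,230),red(sc,258,278,148,170))}
for k,(t,s) in O.items():
    def f(p): return np.r_[(proj("top",w(p,[C[q] for q in t]))-[tz(t[q]) for q in t]).ravel(),(proj("scene",w(p,[C[q] for q in s]))-[sz(s[q]) for q in s]).ravel()]
    r=least_squares(f,[.5,0,0]);print(k,r.x.round(4),"res px",r.fun.round(1))
    for q in s: print(q,tri([("top",tz(t[q])),("scene",sz(s[q]))]).round(4), w(r.x,C[q]).round(4))
    b=B[k];X=tri([("top",b[0][0]),("scene",b[1][0])]);d=X[:2]-r.x[:2];c,sn=np.cos(r.x[2]),np.sin(r.x[2])
    print("ball",X.round(4),b[0][1],b[1][1],"in stand",[round(c*d[0]+sn*d[1],4),round(-sn*d[0]+c*d[1],4)])
    rim=w(r.x,[0,0,.185]);print("rim",rim.round(4),"pred px",((proj("top",rim)-[215,170]+.5)*3.8).round(),((proj("scene",rim)-[225,140]+.5)*3.7).round())
E
```

```text
left [0.5277 0.1944 0.1218] res px [-1.5 -0.7  0.2 -1.3  0.   0.5 -1.5  0.7  0.7 -1.3  0.2 -0.5 -2.1 -1.5]
NL [0.4342 0.2661 0.0144] [[0.433  0.2684 0.02  ]]
FL [0.5995 0.2862 0.0146] [[0.6017 0.2891 0.02  ]]
FR [0.625  0.0679 0.0135] [[0.6291 0.0657 0.02  ]]
ball [0.5236 0.0876 0.1285] 35 42 in stand [np.float64(-0.017), np.float64(-0.1054)]
rim [[0.5277 0.1944 0.185 ]] pred px [[116. 154.]] [[569. 248.]]
right [ 0.5277 -0.1668 -0.0632] res px [-1.  -0.7 -0.4 -0.9 -0.3  0.8 -1.5  0.4  0.7 -2.1 -0.6 -1.  -2.  -2.1]
NL [ 0.4487 -0.081   0.01  ] [[ 0.4482 -0.0766  0.02  ]]
FL [ 0.6154 -0.09    0.0137] [[ 0.6179 -0.0874  0.02  ]]
FR [ 0.5997 -0.3131  0.0103] [[ 0.6037 -0.3119  0.02  ]]
ball [ 0.5007 -0.273   0.1272] 31 25 in stand [np.float64(-0.0203), np.float64(-0.1077)]
rim [[ 0.5277 -0.1668  0.185 ]] pred px [[608. 148.]] [[211.  60.]]
```

```bash
cat >> h.py <<'E'
def plan(t,yaw=None):
    s=sense();Rt=R.from_euler("xyz",s["orientation"],degrees=True)
    d=Rt.inv().apply(np.array(t)-s["position"])*100
    print("t",round(s["time_s"],2),"pos",s["position"].round(4),"ori",s["orientation"].round(2),"F",s["contact_force"].round(2))
    print("shift tool cm",d.round(2),"dist",np.linalg.norm(d).round(2))
    if yaw is not None:
        v=(Rt.inv()*R.from_euler("xyz",[180,0,yaw],degrees=True)).as_rotvec();print("turn",v.round(3))
E
python3 -c "
from h import *
plan([.45,-.15,.29],180)"
```

```text
t 0.1 pos [ 0.1348 -0.5328  0.2305] ori [ 179.9    -0.   -165.81] F [-0.83  0.1   0.13]
shift tool cm [-39.94  29.39  -5.9 ] dist 49.94
turn [ 0.002 -0.     0.248]
```

>>> {"op": "move_arm", "data": {"deltas": [[8.5,[-3,2,-1.5],[0,0,0]],[8.5,[-4.2,3.1,-1.5],[0,0,0]],[8.5,[-4.2,3.1,-1.5],[0,0,0]],[8.5,[-4.2,3.1,-1.4],[0,0,0]],[8.5,[-4.2,3.1,0],[0,0,0]]]}}

```text
time_s: 0.72
position: [0.2926, -0.3439, 0.2912]
orientation: [-179.9, 0.1, -165.8]
contact_force: [1.1, -1.1, -0.9]
opening: 0.996
```

>>> {"op": "move_arm", "data": {"deltas": [[8.5,[-4.2,3.1,0],[0,0,0]],[8.5,[-4.2,3.1,0],[0,0,0]],[8.5,[-4.2,3.1,0],[0,0,0]],[8.5,[-4.2,3.1,0],[0,0,0.12]],[8.5,[-2,1.5,0],[0,0,0.128]]]}}

```text
time_s: 1.35
position: [0.4429, -0.164, 0.2897]
orientation: [180.0, -0.1, 179.9]
contact_force: [0.0, -0.2, 0.3]
opening: 0.991
```

```bash
python3 -c "
from h import *
plan([.45,-.15,.29],180)"
```

```text
t 1.35 pos [ 0.4429 -0.164   0.2897] ori [ 1.7996e+02 -6.0000e-02  1.7989e+02] F [ 0.03 -0.24  0.3 ]
shift tool cm [-0.71  1.4  -0.03] dist 1.57
turn [ 0.001 -0.001 -0.002]
```

Good. Now a wrist picture here, recording the pose.

```bash
cat >> h.py <<'E'
def wsnap(name):
    s=sense();im=snapshot("wrist")
    cv2.imwrite(f"pics/{name}.png",im[:,:,::-1]);np.savez(f"pics/{name}.npz",p=s["position"],o=s["orientation"])
    print(s["time_s"],s["position"].round(4),s["contact_force"].round(2))
def wproj(name,P):
    z=np.load(f"pics/{name}.npz");c=camera_params("wrist")
    T=np.eye(4);T[:3,:3]=R.from_euler("xyz",z["o"],degrees=True).as_matrix();T[:3,3]=z["p"]
    M=np.linalg.inv(T@c["mount"])
    return cv2.projectPoints(np.atleast_2d(np.array(P,float)),cv2.Rodrigues(M[:3,:3])[0],M[:3,3],c["camera_matrix"],None)[0][:,0]
E
python3 -c "
from h import *
wsnap('w1')"
```

```text
1.35 [ 0.4429 -0.164   0.2897] [ 0.03 -0.24  0.3 ]
```

View pics/w1.png

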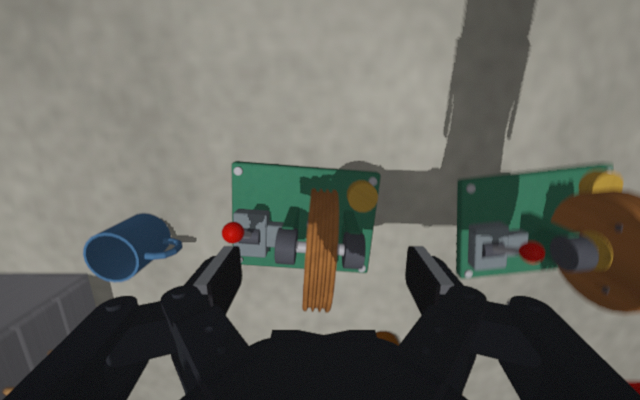

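The wrist view shows the right stand: plate corners at about (233,163), (380,177) and (367,272), the ball at (233,232), and the wheel's near edge at y≈190. Next, the left stand.

>>> {"op": "move_arm", "data": {"deltas": [[8.5,[0,4,0],[0,0,0]],[8.5,[0,5,0],[0,0,0]],[8.5,[0,5,0],[0,0,0]],[8.5,[0,5,0],[0,0,0]],[8.5,[0,5,0],[0,0,0]]]}}

```text
time_s: 2.02
position: [0.4415, 0.0752, 0.2901]
orientation: [180.0, -0.0, -180.0]
contact_force: [0.9, -1.2, 0.2]
opening: 0.997
```

>>> {"op": "move_arm", "data": {"deltas": [[8.5,[0,5,0],[0,0,0]],[8.5,[0,4,0],[0,0,0]],[8.5,[0,2,0],[0,0,0]],[8.5,[0,0,0],[0,0,0]]]}}

```text
time_s: 2.52
position: [0.4418, 0.1844, 0.2897]
orientation: [-180.0, -0.1, -179.9]
contact_force: [0.3, 0.6, 0.1]
opening: 0.994
```

```bash
python3 -c "
from h import *
wsnap('w2')
for n,o in (('w1',(200,130)),('w2',(200,130))):
    i=cv2.imread(f'pics/{n}.png');cv2.imwrite(f'pics/{n}z.png',cv2.resize(i[o[1]:o[1]+195,o[0]:o[0]+250],None,fx=3,fy=3,interpolation=cv2.INTER_CUBIC))"
```

```text
2.525 [0.4418 0.1844 0.2897] [0.31 0.58 0.07]
```

View pics/w1z.png

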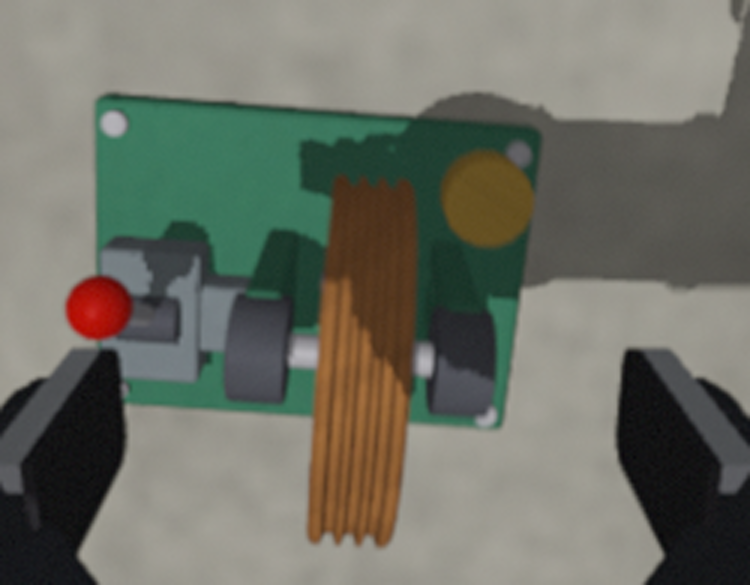

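View pics/w2z.png

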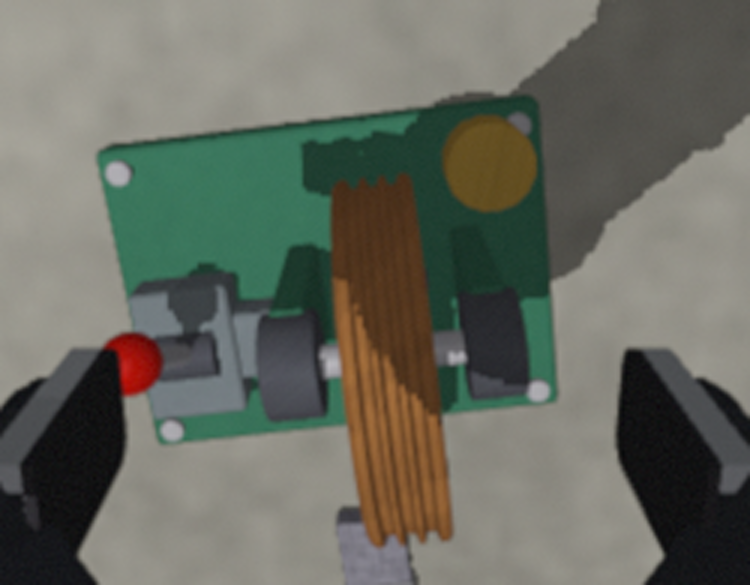

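```bash
cat > fit.py <<'E'
from h import *
C=dict(FL=[.085,.085,.02],FR=[.085,-.14,.02],NR=[-.085,-.14,.02],NL=[-.085,.085,.02])
zz=lambda q:(np.array(q)+.5)/3-.5+np.array([200,130])
O={"left":("w2",dict(NR=(101,155),NL=(540,101),FL=(556,402),FR=(160,443)),(132,364)),
"right":("w1",dict(NR=(98,98),NL=(541,131),FL=(500,428)),(99,308))}
prior={"left":(.5277,.1944,.1218),"right":(.5277,-.1668,-.0632)}
for k,(n,c,b) in O.items():
    uv=np.array([zz(c[q]) for q in c])
    f=lambda p:(wproj(n,w(p,[C[q] for q in c]))-uv).ravel()
    r=least_squares(f,prior[k]);print(k,r.x.round(4),r.fun.round(2))
    g=lambda p:np.r_[(wproj(n,w(p[:3],[np.array(C[q])+[0,0,p[3]] for q in c]))-uv).ravel()]
    r2=least_squares(g,[*prior[k],0]);print(" with z free",r2.x.round(4),r2.fun.round(2))
    th=np.linspace(0,2*np.pi,73);pr=[]
    im=cv2.imread(f"pics/{n}.png");big=cv2.resize(im[130:325,200:450],None,fx=3,fy=3,interpolation=cv2.INTER_CUBIC)
    for y in(-.016,.016):
        q=((wproj(n,w(r.x,np.c_[.075*np.cos(th),th*0+y,.11+.075*np.sin(th)]))-[200,130]+.5)*3).astype(int)
        cv2.polylines(big,[q],True,(255,255,0),1)
    for l in (0,.05,.1):
        bb=w(r.x,[.02-.09*np.sin(.5-l),-.105,.042+.09*np.cos(.5-l)]);print(" lever",l,bb.round(4),((wproj(n,bb)-[200,130]+.5)*3).round(),"seen",b)
    cv2.imwrite(f"pics/fit_{k}.png",big)
E
python3 fit.py
```

```text
left [0.5269 0.196  0.117 ] [-1.98 -1.32  0.96 -0.61  1.77  1.27 -0.68  1.57]
 with z free [ 0.5298  0.1957  0.1168 -0.0088] [-0.21 -0.73 -0.5   0.4   0.31  0.16  0.49  0.19]
 lever 0 [[0.5162 0.0891 0.121 ]] [[133. 342.]] seen (132, 364)
 lever 0.05 [[0.5202 0.0895 0.123 ]] [[134. 353.]] seen (132, 364)
 lever 0.1 [[0.5243 0.09   0.1249]] [[134. 365.]] seen (132, 364)
right [ 0.5276 -0.1673 -0.0807] [-2.11 -0.74  1.19 -0.08  1.06  1.43]
 with z free [ 0.5299 -0.1673 -0.0807 -0.0089] [-0.11 -0.12 -0.06  0.28  0.2  -0.18]
 lever 0 [[ 0.4961 -0.2701  0.121 ]] [[102. 294.]] seen (99, 308)
 lever 0.05 [[ 0.5001 -0.2704  0.123 ]] [[100. 306.]] seen (99, 308)
 lever 0.1 [[ 0.5042 -0.2707  0.1249]] [[ 99. 317.]] seen (99, 308)
```

```bash
python3 -c "
import cv2,numpy as np
a=cv2.imread('pics/fit_left.png')[150:,200:520];b=cv2.imread('pics/fit_right.png')[150:,200:520]
cv2.imwrite('pics/fit2.png',np.hstack([a,b]))"
```

```text
(no output)
```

View pics/fit2.png

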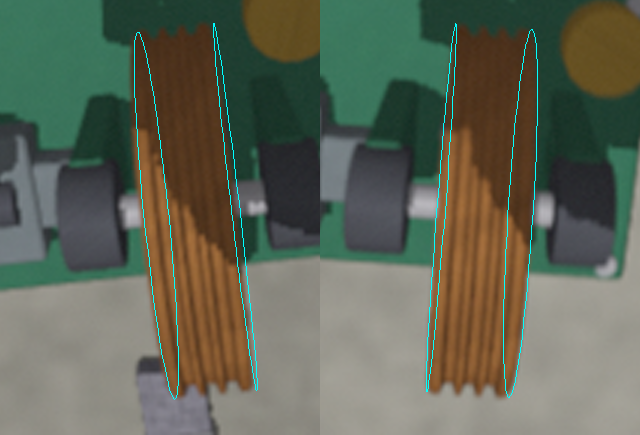

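```bash
python3 -c "
from h import *
plan([.527,.195,.152],180+6.7)"
```

```text
t 2.58 pos [0.4419 0.1836 0.29  ] ori [-1.7996e+02 -3.0000e-02 -1.7997e+02] F [-0.08 -0.49 -0.14]
shift tool cm [-8.51  1.15 13.8 ] dist 16.25
turn [-0.001 -0.001 -0.116]
```

>>> {"op": "move_arm", "data": {"deltas": [[8.5,[-3,0.5,0],[0,0,0]],[8.5,[-3,0.6,0],[0,0,0]],[8.5,[-2.5,0,0],[0,0,-0.116]],[8.5,[0,0,3],[0,0,0]],[8.5,[0,0,3],[0,0,0]]]}}

```text
time_s: 3.2
position: [0.5276, 0.1933, 0.2296]
orientation: [180.0, 0.0, -173.5]
contact_force: [-0.2, -0.1, 0.2]
opening: 0.996
```

>>> {"op": "move_arm", "data": {"deltas": [[8.5,[0,0,0],[0,0,0]]]}}

```text
time_s: 3.32
position: [0.526, 0.1928, 0.2283]
orientation: [-179.9, -0.3, -173.5]
contact_force: [-0.7, -0.2, 0.9]
opening: 0.996
```

```bash
python3 -c "
from h import *
plan([.527,.195,.152],180+6.7)
wsnap('w3')"
```

```text
t 3.33 pos [0.526  0.1928 0.2283] ori [-179.88   -0.27 -173.45] F [-0.65 -0.21  0.89]
shift tool cm [-0.16  0.22  7.63] dist 7.64
turn [-0.002 -0.005 -0.003]
3.325 [0.526  0.1928 0.2283] [-0.65 -0.21  0.89]
```

View pics/w3.png

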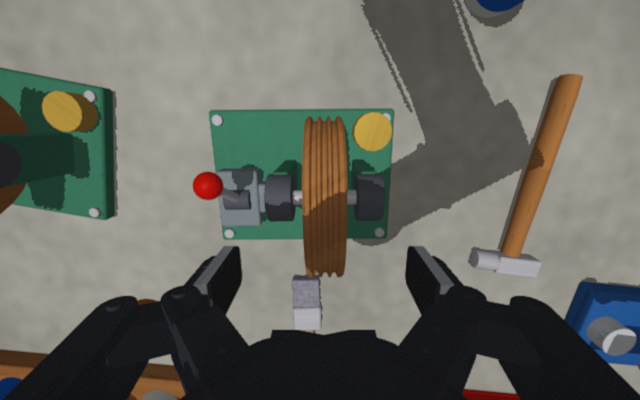

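The wheel is upright and centred between the fingers, spanning columns 303–347 with the fingertips at 240 and 408. The fingers are clear to go down.

>>> {"op": "move_arm", "data": {"deltas": [[8.5,[0,0.2,2.5],[0,0,0]],[8.5,[0,0,2.5],[0,0,0]],[8.5,[0,0,1.6],[0,0,0]],[8.5,[0,0,1],[0,0,0]],[8.5,[0,0,0],[0,0,0]]]}}

```text
time_s: 4.0
position: [0.5271, 0.1966, 0.1549]
orientation: [180.0, 0.0, -173.4]
contact_force: [0.4, -0.4, 1.1]
opening: 0.996
```

```bash
python3 -c "
from h import *
plan([.527,.195,.152],180+6.7)
wsnap('w4')"
```

```text
t 4.0 pos [0.5271 0.1966 0.1549] ori [ 1.8000e+02  4.0000e-02 -1.7337e+02] F [ 0.4  -0.35  1.15]
shift tool cm [ 0.03 -0.16  0.29] dist 0.34
turn [ 0.     0.001 -0.001]
4.0 [0.5271 0.1966 0.1549] [ 0.4  -0.35  1.15]
```

View pics/w4.png

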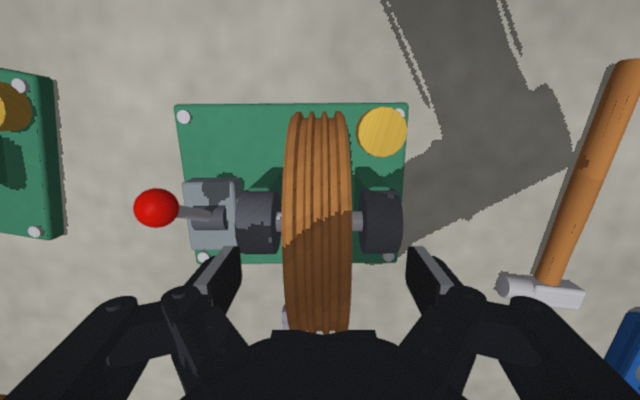

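>>> {"op": "move_arm", "data": {"deltas": [[8.5,[0,0.7,0],[0,0,0]],[8.5,[0,0.7,0],[0,0,0]],[8.5,[0,0.5,0],[0,0,0]],[8.5,[0,0.2,0],[0,0,0]],[8.5,[0,0,0],[0,0,0]]]}}

```text
time_s: 4.68
position: [0.5243, 0.2178, 0.1543]
orientation: [-180.0, -0.0, -173.3]
contact_force: [-0.2, -0.4, 0.7]
opening: 0.996
```

>>> {"op": "move_arm", "data": {"deltas": [[8.5,[0,0.1,0],[0,0,0]],[8.5,[0,0.1,0],[0,0,0]]]}}

```text
time_s: 4.92
position: [0.5241, 0.2196, 0.1543]
orientation: [-180.0, 0.0, -173.4]
contact_force: [-0.2, 0.4, 0.3]
opening: 0.997
```

>>> {"op": "move_arm", "data": {"deltas": [[8.5,[0,0.1,0],[0,0,0]],[8.5,[0,0.1,0],[0,0,0]]]}}

```text
time_s: 5.18
position: [0.524, 0.2211, 0.1545]
orientation: [-179.9, 0.0, -173.4]
contact_force: [0.7, -1.7, 1.4]
opening: 0.997
```

>>> {"op": "move_arm", "data": {"deltas": [[8.5,[0,0.1,0],[0,0,0]],[8.5,[0,0,0],[0,0,0]]]}}

```text
time_s: 5.42
position: [0.5239, 0.2225, 0.1545]
orientation: [-180.0, 0.0, -173.4]
contact_force: [-0.2, -1.8, 1.3]
opening: 0.996
```

>>> {"op": "move_arm", "data": {"deltas": [[8.5,[0,0.1,0],[0,0,0]],[8.5,[0,0,0],[0,0,0]]]}}

```text
time_s: 5.68
position: [0.5238, 0.2237, 0.1544]
orientation: [180.0, 0.0, -173.4]
contact_force: [0.2, -1.4, 2.3]
opening: 0.998
```

>>> {"op": "move_arm", "data": {"deltas": [[8.5,[0,0.1,0],[0,0,0]],[8.5,[0,0,0],[0,0,0]]]}}

```text
time_s: 5.92
position: [0.5236, 0.2247, 0.1543]
orientation: [180.0, 0.0, -173.4]
contact_force: [-0.0, -2.9, 1.1]
opening: 0.999
```

>>> {"op": "move_arm", "data": {"deltas": [[8.5,[0,0.1,0],[0,0,0]],[8.5,[0,0,0],[0,0,0]]]}}

```text
time_s: 6.18
position: [0.5234, 0.2257, 0.1543]
orientation: [180.0, 0.0, -173.4]
contact_force: [0.6, -2.2, 0.6]
opening: 0.996
```

>>> {"op": "move_arm", "data": {"deltas": [[8.5,[0,0.1,0],[0,0,0]],[8.5,[0,0,0],[0,0,0]]]}}

```text
time_s: 6.42
position: [0.5234, 0.2264, 0.1543]
orientation: [-180.0, 0.0, -173.4]
contact_force: [0.5, -1.7, 2.4]
opening: 1.001
```

>>> {"op": "move_arm", "data": {"deltas": [[8.5,[0,0.1,0],[0,0,0]],[8.5,[0,0,0],[0,0,0]]]}}

```text
time_s: 6.68
position: [0.5232, 0.2266, 0.1543]
orientation: [-179.9, -0.0, -173.4]
contact_force: [1.1, -5.4, 2.2]
opening: 0.994
```

>>> {"op": "move_arm", "data": {"deltas": [[8.5,[0,0.1,0],[0,0,0]],[8.5,[0,0,0],[0,0,0]]]}}

```text
time_s: 6.92
position: [0.5231, 0.2267, 0.1542]
orientation: [-179.8, -0.1, -173.4]
contact_force: [0.4, -7.1, 2.9]
opening: 0.997
```

```bash
python3 -c "
from h import *
wsnap('w5')"
```

```text
6.925 [0.5231 0.2267 0.1542] [ 0.41 -7.13  2.93]
```

View pics/w5.png

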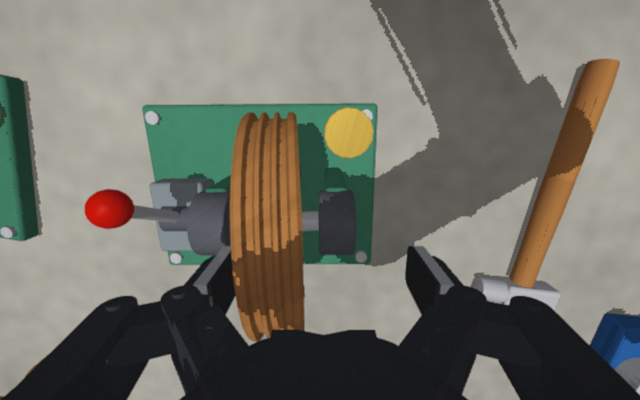

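The wheel has leaned visibly left and sits firmly on its stop: 7 N, and it no longer advances. Now back across to push it right.

>>> {"op": "move_arm", "data": {"deltas": [[8.5,[0,-0.6,0],[0,0,0]],[8.5,[0,-1.2,0],[0,0,0]],[8.5,[0,-1.2,0],[0,0,0]],[8.5,[0,-1.2,0],[0,0,0]],[8.5,[0,-0.5,0],[0,0,0]]]}}

```text
time_s: 7.6
position: [0.5286, 0.181, 0.1544]
orientation: [180.0, 0.0, -173.4]
contact_force: [-0.3, 0.1, 0.7]
opening: 0.992
```

>>> {"op": "move_arm", "data": {"deltas": [[8.5,[0,-0.1,0],[0,0,0]],[8.5,[0,-0.1,0],[0,0,0]],[8.5,[0,0,0],[0,0,0]]]}}

```text
time_s: 7.98
position: [0.5287, 0.1801, 0.1542]
orientation: [180.0, -0.0, -173.4]
contact_force: [1.3, 0.2, 0.9]
opening: 0.996
```

>>> {"op": "move_arm", "data": {"deltas": [[8.5,[0,-0.1,0],[0,0,0]],[8.5,[0,-0.1,0],[0,0,0]]]}}

```text
time_s: 8.22
position: [0.529, 0.178, 0.1543]
orientation: [180.0, -0.0, -173.3]
contact_force: [-0.3, -1.0, 0.2]
opening: 0.994
```

>>> {"op": "move_arm", "data": {"deltas": [[8.5,[0,-0.1,0],[0,0,0]],[8.5,[0,-0.1,0],[0,0,0]]]}}

```text
time_s: 8.48
position: [0.5292, 0.1759, 0.1543]
orientation: [-180.0, -0.0, -173.4]
contact_force: [0.6, 0.1, -0.6]
opening: 0.995
```

>>> {"op": "move_arm", "data": {"deltas": [[8.5,[0,-0.1,0],[0,0,0]],[8.5,[0,-0.1,0],[0,0,0]],[8.5,[0,-0.1,0],[0,0,0]]]}}

```text
time_s: 8.85
position: [0.5297, 0.1732, 0.1546]
orientation: [180.0, 0.0, -173.4]
contact_force: [0.5, 1.6, 1.3]
opening: 0.994
```

>>> {"op": "move_arm", "data": {"deltas": [[8.5,[0,-0.1,0],[0,0,0]],[8.5,[0,-0.1,0],[0,0,0]],[8.5,[0,-0.1,0],[0,0,0]]]}}

```text
time_s: 9.22
position: [0.53, 0.1699, 0.1543]
orientation: [180.0, 0.0, -173.4]
contact_force: [-0.5, 1.3, 1.1]
opening: 0.994
```

>>> {"op": "move_arm", "data": {"deltas": [[8.5,[0,-0.1,0],[0,0,0]],[8.5,[0,-0.1,0],[0,0,0]],[8.5,[0,-0.1,0],[0,0,0]]]}}

```text
time_s: 9.6
position: [0.5302, 0.167, 0.1543]
orientation: [180.0, -0.0, -173.4]
contact_force: [0.5, 2.9, 1.2]
opening: 0.994
```

>>> {"op": "move_arm", "data": {"deltas": [[8.5,[0,-0.1,0],[0,0,0]],[8.5,[0,-0.1,0],[0,0,0]]]}}

```text
time_s: 9.85
position: [0.5305, 0.165, 0.1543]
orientation: [180.0, 0.0, -173.4]
contact_force: [-0.2, 2.4, 2.3]
opening: 0.997
```

>>> {"op": "move_arm", "data": {"deltas": [[8.5,[0,-0.1,0],[0,0,0]],[8.5,[0,-0.1,0],[0,0,0]],[8.5,[0,-0.1,0],[0,0,0]]]}}

```text
time_s: 10.22
position: [0.5309, 0.162, 0.1543]
orientation: [180.0, 0.0, -173.4]
contact_force: [0.3, 1.4, 1.7]
opening: 0.995
```

>>> {"op": "move_arm", "data": {"deltas": [[8.5,[0,-0.1,0],[0,0,0]],[8.5,[0,-0.1,0],[0,0,0]]]}}

```text
time_s: 10.48
position: [0.5311, 0.1607, 0.1543]
orientation: [179.9, 0.0, -173.4]
contact_force: [-1.1, 6.1, 2.3]
opening: 0.997
```

>>> {"op": "move_arm", "data": {"deltas": [[8.5,[0,-0.1,0],[0,0,0]],[8.5,[0,0,0],[0,0,0]]]}}

```text
time_s: 10.72
position: [0.5312, 0.1606, 0.1543]
orientation: [179.8, 0.0, -173.3]
contact_force: [-1.6, 7.2, 1.1]
opening: 0.997
```

>>> {"op": "move_arm", "data": {"deltas": [[8.5,[0,-0.1,0],[0,0,0]],[8.5,[0,0,0],[0,0,0]]]}}

```text
time_s: 10.98
position: [0.5313, 0.1605, 0.1543]
orientation: [179.8, 0.1, -173.3]
contact_force: [-1.9, 9.7, 1.5]
opening: 0.995
```

The left wheel travels about 13 mm between stops, so it looks worn. I still need to feel the right one. First I'll back off to centre, then lift.

>>> {"op": "move_arm", "data": {"deltas": [[8.5,[0,0.6,0],[0,0,0]],[8.5,[0,1.2,0],[0,0,0]],[8.5,[0,0.9,0],[0,0,0]],[8.5,[0,0,-2],[0,0,0]],[8.5,[0,0,-4],[0,0,0]]]}}

```text
time_s: 11.6
position: [0.527, 0.1847, 0.2131]
orientation: [-179.9, -0.3, -173.3]
contact_force: [0.9, 0.4, 0.2]
opening: 0.997
```

>>> {"op": "move_arm", "data": {"deltas": [[8.5,[0,0,-2.5],[0,0,0]]]}}

```text
time_s: 11.72
position: [0.5285, 0.1851, 0.2411]
orientation: [-180.0, 0.1, -173.4]
contact_force: [0.4, 0.1, -0.6]
opening: 0.995
```

```bash
python3 -c "
from h import *
plan([.528,-.167,.235],180-4.6)
wsnap('w6')"
```

```text
t 11.72 pos [0.5285 0.1851 0.2411] ori [-1.7999e+02  9.0000e-02 -1.7335e+02] F [ 0.42  0.14 -0.59]
shift tool cm [  4.13 -34.97   0.61] dist 35.22
turn [0.    0.002 0.196]
11.725 [0.5285 0.1851 0.2411] [ 0.42  0.14 -0.59]
```

View pics/w6.png

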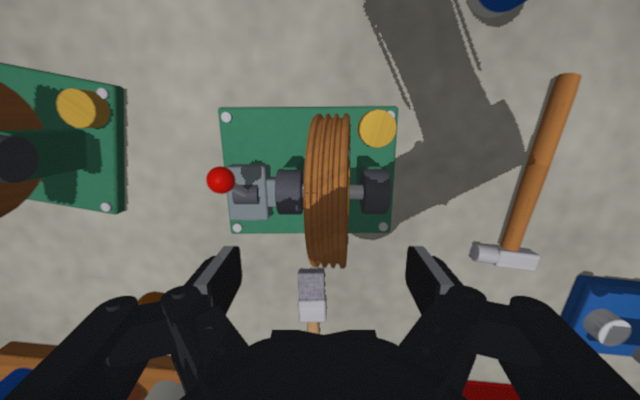

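The wheel is left leaning right and nothing else has shifted. Moving to the right wheel.

>>> {"op": "move_arm", "data": {"deltas": [[8.5,[0.5,-4,0],[0,0,0]],[8.5,[0.6,-5,0],[0,0,0]],[8.5,[0.6,-5,0],[0,0,0]],[8.5,[0.6,-5,0],[0,0,0]],[8.5,[0.6,-5,0],[0,0,0]]]}}

```text
time_s: 12.4
position: [0.5268, -0.0583, 0.2391]
orientation: [-180.0, -0.0, -173.3]
contact_force: [1.0, -0.2, -0.1]
opening: 0.994
```

>>> {"op": "move_arm", "data": {"deltas": [[8.5,[0.6,-5,0],[0,0,0]],[8.5,[0.6,-4,0],[0,0,0]],[8.5,[0,-2,0],[0,0,0.1]],[8.5,[0,0,0],[0,0,0.096]],[8.5,[0,0,0],[0,0,0]]]}}

```text
time_s: 13.02
position: [0.5278, -0.1676, 0.2389]
orientation: [-180.0, -0.0, 175.4]
contact_force: [-0.2, 0.5, -0.1]
opening: 0.993
```

```bash
python3 -c "
from h import *
plan([.528,-.167,.154],180-4.6)
wsnap('w7')"
```

```text
t 13.03 pos [ 0.5278 -0.1676  0.2389] ori [-1.7999e+02 -5.0000e-02  1.7543e+02] F [-0.25  0.51 -0.13]
shift tool cm [-0.03  0.07  8.49] dist 8.49
turn [-0.    -0.001  0.   ]
13.025 [ 0.5278 -0.1676  0.2389] [-0.25  0.51 -0.13]
```

View pics/w7.png

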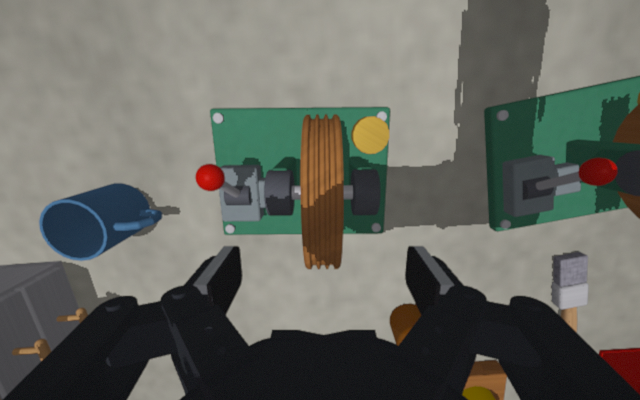

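The right wheel is centred between the fingers (columns 301–344, aligned). Going down.

>>> {"op": "move_arm", "data": {"deltas": [[8.5,[0,0,2.5],[0,0,0]],[8.5,[0,0,3],[0,0,0]],[8.5,[0,0,2],[0,0,0]],[8.5,[0,0,1],[0,0,0]],[8.5,[0,0,0],[0,0,0]]]}}

```text
time_s: 13.7
position: [0.5277, -0.1673, 0.1541]
orientation: [-180.0, -0.1, 175.5]
contact_force: [0.0, 0.4, 0.9]
opening: 0.998
```

>>> {"op": "move_arm", "data": {"deltas": [[8.5,[0,0.7,0],[0,0,0]],[8.5,[0,0.7,0],[0,0,0]],[8.5,[0,0.6,0],[0,0,0]],[8.5,[0,0.2,0],[0,0,0]],[8.5,[0,0,0],[0,0,0]]]}}

```text
time_s: 14.32
position: [0.5297, -0.1454, 0.1544]
orientation: [-180.0, 0.0, 175.4]
contact_force: [0.0, 0.2, -0.0]
opening: 0.992
```

>>> {"op": "move_arm", "data": {"deltas": [[8.5,[0,0.1,0],[0,0,0]],[8.5,[0,0,0],[0,0,0]]]}}

```text
time_s: 14.58
position: [0.5297, -0.1447, 0.1543]
orientation: [-180.0, 0.0, 175.4]
contact_force: [0.0, 0.2, 0.7]
opening: 0.996
```

>>> {"op": "move_arm", "data": {"deltas": [[8.5,[0,0.1,0],[0,0,0]],[8.5,[0,0,0],[0,0,0]]]}}

```text
time_s: 14.82
position: [0.5298, -0.1436, 0.1543]
orientation: [-180.0, -0.0, 175.4]
contact_force: [0.2, -0.9, -0.8]
opening: 0.995
```

>>> {"op": "move_arm", "data": {"deltas": [[8.5,[0,0.1,0],[0,0,0]],[8.5,[0,0,0],[0,0,0]]]}}

```text
time_s: 15.08
position: [0.5299, -0.1426, 0.1543]
orientation: [180.0, 0.0, 175.4]
contact_force: [0.6, 0.1, 0.0]
opening: 0.997
```

>>> {"op": "move_arm", "data": {"deltas": [[8.5,[0,0.1,0],[0,0,0]],[8.5,[0,0,0],[0,0,0]]]}}

```text
time_s: 15.32
position: [0.5299, -0.1418, 0.1544]
orientation: [-180.0, 0.0, 175.4]
contact_force: [0.4, -1.7, 0.5]
opening: 0.996
```

>>> {"op": "move_arm", "data": {"deltas": [[8.5,[0,0.1,0],[0,0,0]],[8.5,[0,0,0],[0,0,0]]]}}

```text
time_s: 15.58
position: [0.53, -0.1412, 0.1545]
orientation: [-179.9, 0.0, 175.4]
contact_force: [-0.5, -4.2, 1.0]
opening: 0.992
```

>>> {"op": "move_arm", "data": {"deltas": [[8.5,[0,0.1,0],[0,0,0]],[8.5,[0,0,0],[0,0,0]]]}}

```text
time_s: 15.82
position: [0.53, -0.141, 0.1545]
orientation: [-179.9, -0.0, 175.4]
contact_force: [0.2, -7.2, 0.4]
opening: 0.996
```

>>> {"op": "move_arm", "data": {"deltas": [[8.5,[0,0.1,0],[0,0,0]],[8.5,[0,0,0],[0,0,0]]]}}

```text
time_s: 16.08
position: [0.5299, -0.1409, 0.1545]
orientation: [-179.8, -0.0, 175.4]
contact_force: [-0.3, -11.0, -1.1]
opening: 0.995
```

It came up on a stop after about 1.5 mm. Now the right side.

>>> {"op": "move_arm", "data": {"deltas": [[8.5,[0,-0.6,0],[0,0,0]],[8.5,[0,-1.3,0],[0,0,0]],[8.5,[0,-1.3,0],[0,0,0]],[8.5,[0,-1.2,0],[0,0,0]],[8.5,[0,-0.4,0],[0,0,0]]]}}

```text
time_s: 16.7
position: [0.5262, -0.1874, 0.1542]
orientation: [180.0, -0.0, 175.3]
contact_force: [-0.6, -0.0, 1.2]
opening: 0.995
```

>>> {"op": "move_arm", "data": {"deltas": [[8.5,[0,-0.1,0],[0,0,0]],[8.5,[0,0,0],[0,0,0]]]}}

```text
time_s: 16.95
position: [0.5263, -0.1873, 0.1543]
orientation: [180.0, 0.0, 175.4]
contact_force: [-0.0, -1.3, 1.1]
opening: 0.994
```

>>> {"op": "move_arm", "data": {"deltas": [[8.5,[0,-0.1,0],[0,0,0]],[8.5,[0,0,0],[0,0,0]]]}}

```text
time_s: 17.2
position: [0.5262, -0.1883, 0.1543]
orientation: [180.0, 0.0, 175.4]
contact_force: [0.7, 0.1, 0.4]
opening: 0.996
```

>>> {"op": "move_arm", "data": {"deltas": [[8.5,[0,-0.1,0],[0,0,0]],[8.5,[0,0,0],[0,0,0]]]}}

```text
time_s: 17.45
position: [0.5261, -0.1895, 0.1543]
orientation: [-180.0, 0.0, 175.4]
contact_force: [-0.8, 0.3, -0.1]
opening: 0.995
```

>>> {"op": "move_arm", "data": {"deltas": [[8.5,[0,-0.1,0],[0,0,0]],[8.5,[0,0,0],[0,0,0]]]}}

```text
time_s: 17.7
position: [0.526, -0.1905, 0.1543]
orientation: [180.0, -0.0, 175.4]
contact_force: [-0.2, -0.2, 0.6]
opening: 0.998
```

>>> {"op": "move_arm", "data": {"deltas": [[8.5,[0,-0.1,0],[0,0,0]],[8.5,[0,-0.1,0],[0,0,0]]]}}

```text
time_s: 17.95
position: [0.5259, -0.1925, 0.1543]
orientation: [-180.0, 0.0, 175.4]
contact_force: [0.1, 0.4, 0.2]
opening: 0.995
```

>>> {"op": "move_arm", "data": {"deltas": [[8.5,[0,-0.1,0],[0,0,0]],[8.5,[0,0,0],[0,0,0]]]}}

```text
time_s: 18.2
position: [0.5258, -0.1935, 0.1543]
orientation: [-180.0, -0.0, 175.4]
contact_force: [-0.3, -0.5, -1.3]
opening: 0.996
```

>>> {"op": "move_arm", "data": {"deltas": [[8.5,[0,-0.1,0],[0,0,0]],[8.5,[0,0,0],[0,0,0]]]}}

```text
time_s: 18.45
position: [0.5257, -0.1943, 0.1543]
orientation: [180.0, 0.0, 175.4]
contact_force: [0.8, 0.9, 0.3]
opening: 0.998
```

>>> {"op": "move_arm", "data": {"deltas": [[8.5,[0,-0.1,0],[0,0,0]],[8.5,[0,0,0],[0,0,0]]]}}

```text
time_s: 18.7
position: [0.5257, -0.1954, 0.1544]
orientation: [180.0, 0.0, 175.4]
contact_force: [-0.5, 2.1, 1.3]
opening: 0.996
```

>>> {"op": "move_arm", "data": {"deltas": [[8.5,[0,-0.1,0],[0,0,0]],[8.5,[0,0,0],[0,0,0]]]}}

```text
time_s: 18.95
position: [0.5257, -0.1964, 0.1544]
orientation: [180.0, 0.0, 175.4]
contact_force: [-0.1, 2.1, 1.8]
opening: 0.994
```

>>> {"op": "move_arm", "data": {"deltas": [[8.5,[0,-0.1,0],[0,0,0]],[8.5,[0,0,0],[0,0,0]]]}}

```text
time_s: 19.2
position: [0.5257, -0.1968, 0.1543]
orientation: [179.9, 0.0, 175.4]
contact_force: [0.5, 5.1, 2.8]
opening: 0.998
```

>>> {"op": "move_arm", "data": {"deltas": [[8.5,[0,-0.1,0],[0,0,0]],[8.5,[0,0,0],[0,0,0]]]}}

```text
time_s: 19.45
position: [0.5258, -0.197, 0.1543]
orientation: [179.9, 0.0, 175.4]
contact_force: [0.1, 8.0, 3.1]
opening: 0.993
```

>>> {"op": "move_arm", "data": {"deltas": [[8.5,[0,-0.1,0],[0,0,0]],[8.5,[0,0,0],[0,0,0]]]}}

```text
time_s: 19.7
position: [0.5258, -0.1971, 0.1542]
orientation: [179.8, 0.1, 175.4]
contact_force: [0.0, 10.9, 4.1]
opening: 0.997
```

The right wheel is sound, with about 2.5 mm total travel. The worn one is the left wheel. Backing off, lifting and closing the fingers.

>>> {"op": "move_arm", "data": {"deltas": [[8.5,[0,0.6,0],[0,0,0]],[8.5,[0,1.2,0],[0,0,0]],[8.5,[0,1.1,0],[0,0,0]],[8.5,[0,0,-2],[0,0,0]],[8.5,[0,0,-4],[0,0,0]]]}}

```text
time_s: 20.32
position: [0.5265, -0.1698, 0.2133]
orientation: [-180.0, -0.3, 175.4]
contact_force: [-0.3, 0.2, 0.0]
opening: 0.993
```

>>> {"op": "move_arm", "data": {"deltas": [[8.5,[0,0,-3],[0,0,0]],[0,[0,0,-1],[0,0,0]]]}}

```text
time_s: 20.58
position: [0.5283, -0.1704, 0.2563]
orientation: [-180.0, 0.2, 175.4]
contact_force: [0.5, -0.3, -0.2]
opening: 0.812
```

```bash
python3 -c "
from h import *
p=(.527,.1955,.117)
for x in (-.067,-.023-.013-.011,.063-.024): print(x,w(p,[x,-.105,.105]).round(4))
t=w(p,[-.067,-.105,.25])[0]
plan(t,186.7)
wsnap('w8')"
```

```text
-0.067 [[0.4727 0.0834 0.105 ]]
-0.047 [[0.4926 0.0857 0.105 ]]
0.039 [[0.578  0.0958 0.105 ]]
t 20.57 pos [ 0.5283 -0.1704  0.2563] ori [-179.97    0.19  175.42] F [ 0.51 -0.29 -0.22]
shift tool cm [ 7.57 24.85  0.59] dist 25.99
turn [-0.001  0.003 -0.197]
20.575 [ 0.5283 -0.1704  0.2563] [ 0.51 -0.29 -0.22]
```

View pics/w8.png

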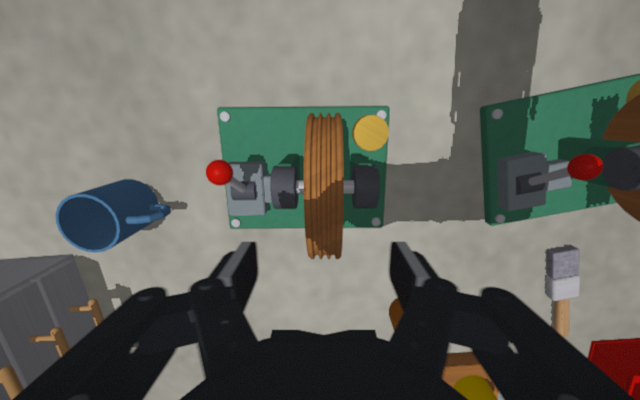

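>>> {"op": "move_arm", "data": {"deltas": [[0,[1.5,5,0],[0,0,0]],[0,[1.5,5,0],[0,0,0]],[0,[1.5,5,0],[0,0,0]],[0,[1.5,5,0],[0,0,0]],[0,[1.5,4.8,0],[0,0,0]]]}}

```text
time_s: 21.25
position: [0.4715, 0.0843, 0.2528]
orientation: [-179.9, -0.1, 175.4]
contact_force: [1.1, 0.2, 0.1]
opening: -0.0
```

>>> {"op": "move_arm", "data": {"deltas": [[0,[0,0,0],[0,0,-0.1]],[0,[0,0,0],[0,0,-0.097]],[0,[0,0,0],[0,0,0]]]}}

```text
time_s: 21.62
position: [0.4721, 0.0828, 0.253]
orientation: [-180.0, -0.1, -173.3]
contact_force: [0.3, 0.1, 1.3]
opening: 0.0
```

```bash
python3 -c "
from h import *
p=(.527,.1955,.117)
plan(w(p,[-.067,-.105,.105])[0],186.7)
wsnap('w9')"
```

```text
t 21.62 pos [0.4721 0.0828 0.253 ] ori [-1.7997e+02 -1.2000e-01 -1.7334e+02] F [0.31 0.06 1.26]
shift tool cm [-0.1   0.06 14.8 ] dist 14.8
turn [-0.001 -0.002 -0.001]
21.625 [0.4721 0.0828 0.253 ] [0.31 0.06 1.26]
```

View pics/w9.png

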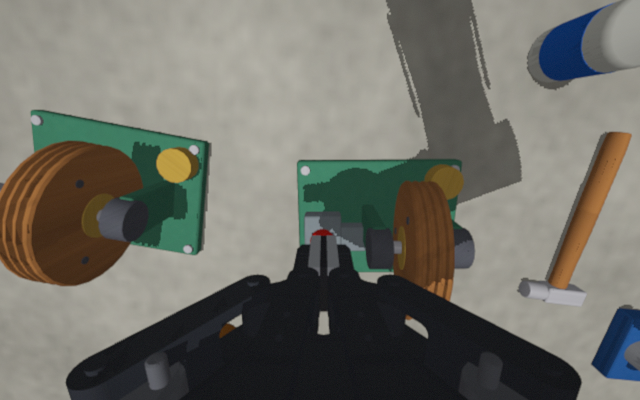

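The ball (322,233) lines up with the closed fingers (column 322) and sits beyond them. Descending on the robot's side of it.

>>> {"op": "move_arm", "data": {"deltas": [[0,[0,0,3],[0,0,0]],[0,[0,0,4],[0,0,0]],[0,[0,0,3.5],[0,0,0]],[0,[0,0,2.3],[0,0,0]],[0,[0,0,1.5],[0,0,0]]]}}

```text
time_s: 22.3
position: [0.4718, 0.0821, 0.1095]
orientation: [-180.0, -0.1, -173.5]
contact_force: [0.1, -1.3, 0.3]
opening: 0.002
```

```bash
python3 -c "
from h import *
p=(.527,.1955,.117)
plan(w(p,[-.047,-.105,.107])[0],186.7)
wsnap('w10')"
```

```text
t 22.3 pos [0.4718 0.0821 0.1095] ori [-1.7996e+02 -1.4000e-01 -1.7347e+02] F [ 0.1  -1.28  0.27]
shift tool cm [-2.1   0.12  0.24] dist 2.12
turn [-0.001 -0.002 -0.003]
22.3 [0.4718 0.0821 0.1095] [ 0.1  -1.28  0.27]
```

View pics/w10.png

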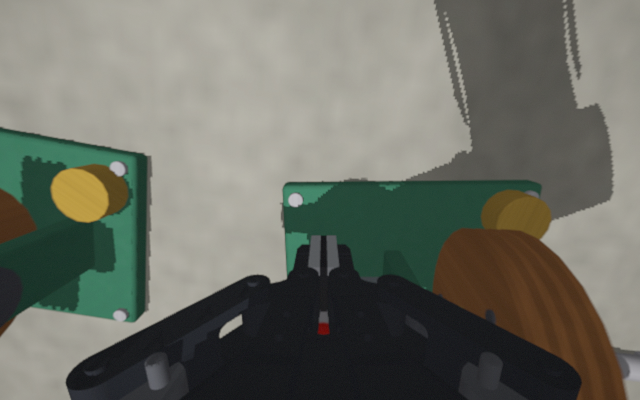

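>>> {"op": "move_arm", "data": {"deltas": [[0,[-0.8,0.1,0],[0,0,0]],[0,[-1,0,0],[0,0,0]],[0,[-0.8,0,0],[0,0,0]],[0,[-0.7,0,0],[0,0,0]],[0,[-0.7,0,0],[0,0,0]]]}}

```text
time_s: 22.98
position: [0.5127, 0.0883, 0.1113]
orientation: [-180.0, -0.0, -173.3]
contact_force: [-1.6, -1.1, 0.9]
opening: -0.0
```

>>> {"op": "move_arm", "data": {"deltas": [[0,[-0.8,0,0],[0,0,0]],[0,[-0.8,0,0],[0,0,0]],[0,[-0.8,0,0],[0,0,0]],[0,[-0.8,0,0],[0,0,0]],[0,[-0.6,0,0],[0,0,0]]]}}

```text
time_s: 23.6
position: [0.5507, 0.0929, 0.1112]
orientation: [180.0, 0.0, -173.3]
contact_force: [-0.1, 0.2, -0.1]
opening: -0.002
```

>>> {"op": "move_arm", "data": {"deltas": [[0,[-0.6,0,0],[0,0,0]],[0,[-0.5,0,0],[0,0,0]],[0,[-0.3,0,0],[0,0,0]],[0,[0,0,0],[0,0,0]]]}}

```text
time_s: 24.1
position: [0.5643, 0.0945, 0.1113]
orientation: [180.0, 0.0, -173.3]
contact_force: [0.0, -0.4, -0.6]
opening: 0.004
```

```bash
python3 -c "
from h import *
p=(.527,.1955,.117)
plan(w(p,[.039,-.105,.107])[0],186.7)"
```

```text
t 24.1 pos [0.5643 0.0945 0.1113] ori [ 1.8000e+02  2.0000e-02 -1.7331e+02] F [ 0.02 -0.36 -0.62]
shift tool cm [-1.37 -0.03  0.43] dist 1.44
turn [ 0.  0. -0.]
```

>>> {"op": "move_arm", "data": {"deltas": [[0,[-0.4,0,0],[0,0,0]],[0,[-0.3,0,0],[0,0,0]],[0,[-0.2,0,0],[0,0,0]],[0,[0,0,0],[0,0,0]]]}}

```text
time_s: 24.6
position: [0.5732, 0.0955, 0.1113]
orientation: [-180.0, 0.0, -173.3]
contact_force: [-0.8, -0.3, 0.4]
opening: 0.002
```

>>> {"op": "move_arm", "data": {"deltas": [[0,[-0.2,0,0],[0,0,0]],[0,[0,0,0],[0,0,0]]]}}

```text
time_s: 24.85
position: [0.5751, 0.0957, 0.1113]
orientation: [-180.0, 0.0, -173.3]
contact_force: [0.4, -0.0, -0.2]
opening: -0.001
```

>>> {"op": "move_arm", "data": {"deltas": [[0,[-0.2,0,0],[0,0,0]],[0,[0,0,0],[0,0,0]]]}}

```text
time_s: 25.1
position: [0.5771, 0.0959, 0.1113]
orientation: [-180.0, 0.0, -173.3]
contact_force: [-1.2, 0.1, -0.2]
opening: -0.002
```

Check with the fixed cameras that the lever really is moving.

```bash
python3 -c "
from h import *
i=snapshot('scene')[:,:,::-1];cv2.imwrite('pics/s1.png',cv2.resize(i[120:300,260:460],None,fx=3,fy=3,interpolation=cv2.INTER_CUBIC))"
```

```text
(no output)
```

View pics/s1.png

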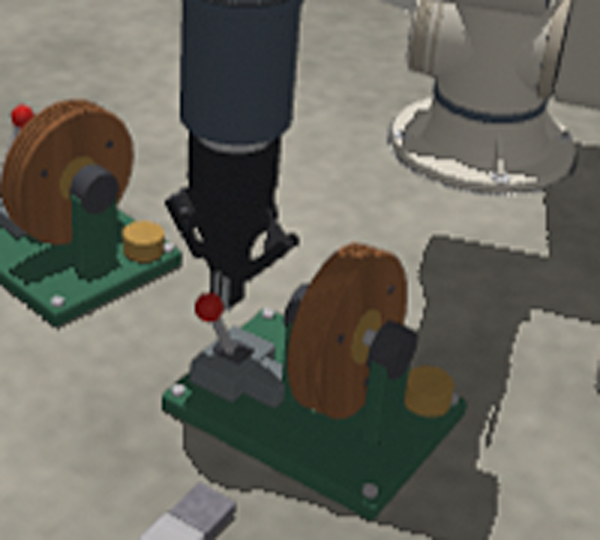

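The lever is leaning well away from the robot, with the ball at (209,307) in the zoom just ahead of the fingers. I'll keep pushing until it meets its stop.

>>> {"op": "move_arm", "data": {"deltas": [[0,[-0.2,0,0],[0,0,0]],[0,[0,0,0],[0,0,0]]]}}

```text
time_s: 25.4
position: [0.5785, 0.0961, 0.1112]
orientation: [-180.0, -0.1, -173.3]
contact_force: [-2.7, 0.8, -0.1]
opening: 0.001
```

>>> {"op": "move_arm", "data": {"deltas": [[0,[-0.2,0,0],[0,0,0]],[0,[0,0,0],[0,0,0]]]}}

```text
time_s: 25.65
position: [0.5788, 0.0961, 0.111]
orientation: [-180.0, -0.3, -173.3]
contact_force: [-8.6, -0.2, 5.0]
opening: -0.003
```

>>> {"op": "move_arm", "data": {"deltas": [[0,[-0.2,0,0],[0,0,0]],[0,[0,0,0],[0,0,0]]]}}

```text
time_s: 25.9
position: [0.579, 0.096, 0.111]
orientation: [-180.0, -0.5, -173.3]
contact_force: [-14.6, 0.2, 8.3]
opening: -0.0
```

The lever is firmly on its stop: 14.6 N at x 0.579, against 0.578 predicted. Backing off and lifting clear.

>>> {"op": "move_arm", "data": {"deltas": [[0,[0.8,0,0],[0,0,0]],[0,[1.5,0,0],[0,0,0]],[0,[2,0,0],[0,0,0]],[0,[0.5,0,-3],[0,0,0]],[0,[0,0,-5],[0,0,0]]]}}

```text
time_s: 26.52
position: [0.5344, 0.0908, 0.1912]
orientation: [-180.0, -0.1, -173.3]
contact_force: [0.5, 0.7, 1.1]
opening: -0.0
```

>>> {"op": "move_arm", "data": {"deltas": [[0,[0,0,-5],[0,0,0]],[0,[0,0,-4],[0,0,0]],[0,[3,0,0],[0,0,0]],[0,[3,0,0],[0,0,0]],[0,[3,0,0],[0,0,0]]]}}

```text
time_s: 27.15
position: [0.4456, 0.0805, 0.2817]
orientation: [180.0, 0.1, -173.3]
contact_force: [-0.8, -0.0, 0.6]
opening: -0.0
```

```bash
python3 -c "
from h import *
for n in ('scene','top'):
    cv2.imwrite(f'pics/{n}2.png',snapshot(n)[:,:,::-1])
i=cv2.imread('pics/scene2.png');cv2.imwrite('pics/s2.png',cv2.resize(i[130:300,220:430],None,fx=3,fy=3,interpolation=cv2.INTER_CUBIC))
wsnap('w11')"
```

```text
27.25 [0.4447 0.0803 0.2828] [1.07 0.37 0.87]
```

View pics/s2.png

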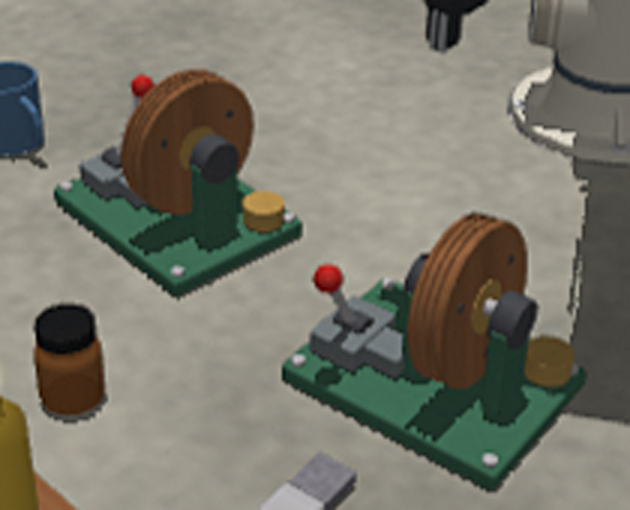

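View pics/top2.png

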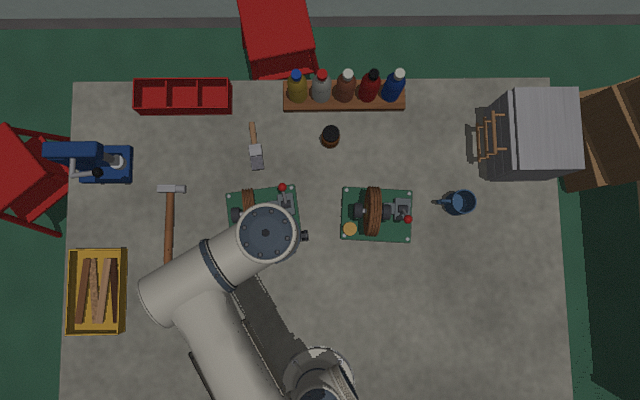

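View pics/w11.png

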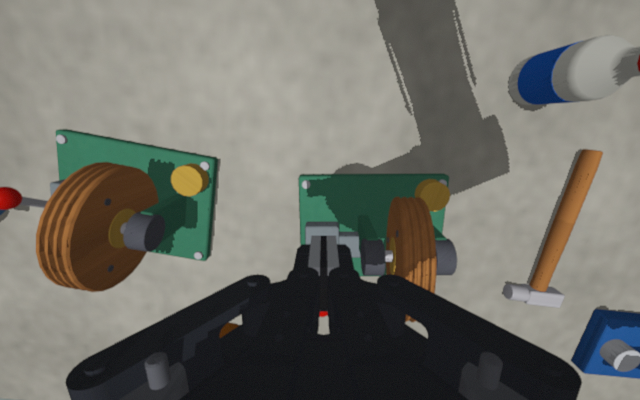

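```bash
python3 - <<'E'
from h import *
def red(im,u0,u1,v0,v1):
    m=(im[:,:,2]>110)&(im[:,:,1]<60)&(im[:,:,0]<60);v,u=np.nonzero(m[v0:v1,u0:u1]);return np.array([u.mean()+u0,v.mean()+v0]),len(u)
t=cv2.imread("pics/top2.png").astype(int);s=cv2.imread("pics/scene2.png").astype(int)
for k,a,b,p in (("left",(270,295,178,198),(318,340,212,232),(.527,.1955,.117)),("right",(395,420,205,230),(258,278,148,170),(.5276,-.1673,-.0807))):
    x,y=red(t,*a),red(s,*b);X=tri([("top",x[0]),("scene",y[0])]);d=X[:2]-p[:2];c,sn=np.cos(p[2]),np.sin(p[2])
    xs=c*d[0]+sn*d[1];print(k,X.round(4),x[1],y[1],"stand x",xs.round(4),"lever",(.5+np.arctan2(xs-.02,X[2]-.042)).round(3))
print(sense()["contact_force"].round(2))
E
```

```text
left [0.6016 0.0972 0.1245] 28 43 stand x 0.0626 lever 0.977
right [ 0.5002 -0.2733  0.126 ] 28 28 stand x -0.0187 lever 0.068
[-0.24 -0.72  0.35]
```

The left lever is fully over at about 0.98 rad, within measurement error of 1.0. The right lever is unchanged: its ball is within 1 mm of where it started. Handing in.

```bash
python3 -c "
from cell import *
print(finish_job())"
```

```text
the job is handed in; nothing more can be done
None
```

The left-hand wheel has the worn bearing. I pushed its clutch lever fully over, away from the robot, and handed the job in at about 27 s.

- **Left wheel:** felt first, pushed left and then right. It travelled about 13 mm at the contact height before firm stops on both sides (about 7–10 N). I left it leaning right.
- **Right wheel:** felt second, left and then right. It travelled only about 2.5 mm in total before firm stops (about 11 N), so its bearing is sound.
- **Left lever:** it met its stop at 14.6 N with the tool at x 0.579 m, against 0.578 m predicted. With the arm clear, the cameras put it at about 0.98 rad, within measurement error of 1.0.
- **Right lever:** its ball measured within 1 mm of where it started, at about 0.07 rad.
- **Everything else:** the tins, jar, bottle, hammer, brush and mug showed no movement by eye in the last pictures, and the force reading was back to noise.
- **Disagreement:** the base plates measured 6–10 mm lower than the 20 mm given. Overlays of the wheel outline and the contact points agreed with the fitted poses to about 2 mm, so I worked from those.

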